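# Charge the round flask and hold it down on its sprung cradle

### The job

Pick up the little scoop tray by its upright tab and tip it so that all three ceramic pellets slide off its open nose into the mouth of the round flask, then set the tray back down level on the worktop. Then take the flask by its neck, seat it upright in the sprung ring cradle and press it down so that the ring sinks about 20 mm against its springs; finish while still holding the flask pressed down like that, without letting go. Leave the other things on the bench alone.

Things in the scene. Friction and masses are not known exactly. Their poses are not given: they have to be found in the camera images.
- tray_grip (a point): Grip point of the loose aluminium scoop tray (channel 124 x 40 mm, 34 inside, walls 16 high, floor 3, 0.12 kg): middle of the upright black tab near its rear, 12 mm thick along y, 28 long along x, its top 60 mm above the tray's underside. The point is 45 mm above the underside, 44 mm behind the tray's middle. Axes: -x towards the open nose, y across, z up.
- tray_lip (a point): Middle of the open nose edge of the tray, on the floor's top: 108 mm in -x and 42 mm below the grip point, in the same axes. The pellets leave over it: they slide from about 20 degrees of nose-down tilt, surely at 40 or more; carried level and smoothly they stay on the polished floor. A furnace stands at the back from 0.64 m ahead of the robot base: keep the gripper clear of it when tipping.
- pellet_0_centre (a point): Centre of a white ceramic pellet, a short cylinder 17 mm in diameter and 15 mm high, 12 g, standing on the tray at the start; it lies nearest the nose.
- pellet_1_centre (a point): Centre of the second, equal pellet, about 24 mm behind the first on the tray.
- pellet_2_centre (a point): Centre of the third, equal pellet, nearest the tab.
- flask: Loose white plastic round flask, 95 mm tall, about 0.14 kg. Ball-shaped belly 72 mm across centred 30 mm above the foot; flat foot 40 mm across; straight neck 56 mm outside, 48 mm inside, from 54 mm above the foot up to the open mouth at 95 mm. Origin: centre of the foot's underside, z up.
- flask_neck (a point): Point on the flask's axis in the middle of the neck, 74 mm above the foot: where it is best gripped (56 mm wide, round, from above, with the fingers either side outside the neck). z up along the axis.
- flask_belly (a point): Centre of the flask's ball-shaped belly, on its axis, 30 mm above the foot. Pellets inside lie within 42 mm of it.
- cradle: Sprung ring cradle, fixed to the worktop: a round aluminium base 124 mm across and 10 mm thick with three upright posts (to 69 mm height, on a circle of 50 mm radius) and coil springs that carry a steel ring. Origin: centre of the base's underside, z up.
- ring_seat (a point): Centre of the ring's opening at its top face; 64 mm above the worktop when the ring is up, sinking with it. Ring 60 mm inside, 80 outside. The flask's round belly sits in it and centres itself, belly centre about 18 mm above the ring's top face (foot 12 mm below that face).
- cradle_ring (a joint): How far the ring is pressed down, in m: 0 up (start), 0.030 at the bottom stop. Spring: about 5 N of push on the ring to start it moving, 11 N at 0.020 and 14 N at 0.030; the loaded flask alone (about 1.8 N) does not sink it, and it rises again when let go.
- tweezers: Bystander: metal tweezers lying on the worktop, 122 mm long, 9 mm high. Origin at the centre of its underside.
- pen: Bystander: ball pen lying on the worktop, 145 mm long, 9 mm high. Origin at the centre of its underside.
- capped_bottle: Bystander: standing reagent bottle with a dark cap, 52 mm across, 94 mm tall. Origin at the centre of its foot.
- spare_vial: Bystander: small standing glass vial with a screw cap, 23 mm across, 44 mm tall. Origin at the centre of its foot.
There are look-alikes about, which are no part of the job. What is shaped like the cradle but brown or purple is not meant.

How it is judged:
By the outcome, as a careful person would: the job done as asked, in the order asked, and still so for the second after the job is handed in, while the arm keeps its last pose, push and grip.
It also fails if it takes over 72 s, if anything falls off the work surface, if the arm or the gripper's body presses on something with over 40 N, if the wrist force passes 120 N, or if a joint passes its speed limit or range.

### The arm

A 6-joint arm with a two-finger parallel gripper is mounted at the origin on a cart in front of the work surface, level with it; the furniture and walls round the work are solid. World frame = base frame: x ahead of the robot, y to its left, z up, the work surface at z = 0. Lengths are in m, angles in rad, forces in N, time in s.
With the tool pointing down it reaches from about 0.35 to 0.85 m from the base axis. Payload 8.1 kg.
Tool frame: the origin (TCP) lies midway between the tips of the shut fingers; the grasp point (between the pads) lies robot.grasp_offset behind it (robot.grasp_offset is the distance from the TCP to the grasp point, in m); z points along the fingers, y is the direction in which the jaws open and shut (so a half turn about z gives the same grasp; the last joint's range is limited). The gripper opens to 93 mm and grips with 3 to 60 N. Pads are 15 mm wide; open, the fingers measure 128 mm over their backs; the gripper's body (75 mm by 188 mm) begins 65 mm behind the grasp point.
Start: joints at [-1.215, 0.13, 1.488, -0, 1.523, -0.085], TCP at [0.256, -0.543, 0.219] pointing down, gripper open.
Joint ranges: [-2.96, 2.96], [-0.89, 2.26], [0.02, 2.5], [-1.34, 4.48], [0, 2.73], [-2.66, 2.66]. Speed limits (rad/s): [2.39, 2.39, 2.79, 3.14, 3.14, 3.14].

### API

Orientations are given as a rotation vector (axis times angle).
In Python, from plant import robot gives the robot as it stands.
- The arm moves only by the shell command python3 -m handwheel 'ROWS' [OPENING] [FORCE]. ROWS is text: rows parted by semicolons, each of 6 numbers parted by spaces: the shift along the world's x, y, z each as a share of 0.3 m, from -1 to 1, then the turn, a rotation vector about the world's x, y, z each as a share of 45 degrees, from -1 to 1. A call has 1 to 5 rows; each row is the pose to reach, as a shift and turn from the pose commanded when the call began; what a row does not reach only later rows make up. A row lasts 1/10 s, in which the tool goes at most 50 mm and 8.59 degrees, less where a joint would pass 70% of its speed; a pose out of reach is approached as far as the arm can. A call with a number of a shift or a turn outside -1 to 1 is refused whole. A call with a gripper value outside its range is refused whole. OPENING is the closure, from -1 (fully open) to 1 (shut), set as the call begins (- or left out, the last holds). The fingers move at their own pace and stop on an object; FORCE is the grip in N (left out, the last holds). Time passes only in rows, so rows that repeat a pose let the fingers close. It gives the time, the measured TCP pose, the force and the opening at its end, in the units of the state.
- robot.read_state(): the state, without advancing time (a new reading comes with each control period).
- robot.read_camera(name): name is "side" or "top" or "wrist"; returns (picture, depth): 384x512x3 uint8, red, green, blue; 384x512 float32, m along the optical axis (not along the pixel's ray), 0 where there is no reading.
- robot.camera_model(name): a dict with "camera_matrix" (3x3 intrinsics, pixels), "pose" (4x4, takes a point from camera to world coordinates); the wrist camera has in their place "tool_from_camera" (4x4, takes a point from camera to tool coordinates, whose origin is the TCP and whose axes are the flange's). Camera axes: x right, y down, z forward; pixel columns grow to the right and rows downward; lengths in m; the calibration is good to about 2 mm. The wrist camera is an equidistant fisheye: a pixel r from the principal point sees the ray r / f radians off the axis. A picture is of the moment at which its call begins: read the wrist's pose just before it. camera_model takes no time and is no camera call.
- robot.close_job(): hands the job in, once; it reports no verdict.
Trained networks look in the newest picture that a camera, given by its name, has taken for a name from the list of things; names that differ only in an ending like _2 or _b are one class to them, and where a whole thing is asked for, a point or a joint stands for the part that bears it (a point fixed in the world has none). Each returns a list of dicts, best first, with "conf" (0 to 1); they miss things now and then, are a little off and sometimes report something else, mostly with a low value. They report only what shows in the picture. A call takes as long as a camera call. They do not tell look-alikes from the thing itself.
- robot.look_for(camera, query): "rect" ([centre column, centre row, width, height] in pixels, round what is visible of it).
- robot.silhouettes(camera, query): "pixels" (384x512 bool, what is visible of it) and "rect" ([centre column, centre row, width, height] in pixels, round what is visible of it).
- robot.tip_of(camera, query): "at" ([row, column] in pixels: a listed point, or the origin of a listed thing).
The state is a dict: "t": time; "q": joint angles; "dq": joint speeds; "joint_torque": joint torques, N m; "tool_pos": TCP position; "orientation": TCP orientation; "force": force on the tool from outside, world axes, zero at the start; "wrist_torque": the same for the moment, N m; "opening": finger opening in m.
Only numpy, scipy, OpenCV 4.12 (cv2) and the standard library are available. Lean on these libraries where they do the work, as an engineer would, in place of code of your own. Each camera call takes 0.05 s, during which the arm holds its last target.

## Working session

There is one attempt and no reset: what is moved stays moved. The work goes in short steps, Python scripts to look and compute and a shell command to move; the robot and the scene stay as the last step left them, time stands still between calls to the robot, and variables do not carry over. Pictures are saved under pics/ and viewed, and the job is handed in when it is done.

```bash
ls; mkdir -p pics; python3 - <<'E'
from plant import robot
import cv2, numpy as np
print(robot.grasp_offset)
s=robot.read_state();print(s)
for c in ("side","top","wrist"):
    p,d=robot.read_camera(c)
    cv2.imwrite(f"pics/{c}0.png",cv2.cvtColor(p,cv2.COLOR_RGB2BGR)); np.savez(f"{c}0.npz",p=p,d=d)
    m=robot.camera_model(c);print(c,{k:np.round(v,4).tolist() if hasattr(v,'shape') or isinstance(v,list) else v for k,v in m.items()})
E
```

```text
pics
0.0188
{'t': 0.0, 'q': array([-1.21541213e+00,  1.31135713e-01,  1.48930247e+00, -1.05755170e-05,
        1.52297962e+00, -8.53522594e-02]), 'dq': array([ 0.00056266, -0.00113315, -0.00075894, -0.00010433,  0.00049592,
       -0.00059772]), 'joint_torque': array([ 3.06842790e-03, -5.59850693e+01, -4.91750371e+01,  7.72718084e-02,
        3.56872589e-02, -1.35729683e-04]), 'tool_pos': array([ 0.25580562, -0.542103  ,  0.21758991]), 'orientation': array([-3.06385598e+00, -6.86323244e-01,  4.02116977e-04]), 'force': array([0.00193806, 0.98956782, 0.39988456]), 'wrist_torque': array([ 0.01932375,  0.03636485, -0.04352936]), 'opening': 0.09319404898249876}
side {'camera_matrix': [[450.3786, 0.0, 248.3401], [0.0, 450.3786, 190.1205], [0.0, 0.0, 1.0]], 'pose': [[-0.9959, -0.0523, 0.0734, 0.4221], [-0.0901, 0.5534, -0.828, 1.0412], [0.0027, -0.8312, -0.5559, 0.792], [0.0, 0.0, 0.0, 1.0]]}
top {'camera_matrix': [[425.3989, 0.0, 251.9338], [0.0, 425.3989, 192.131], [0.0, 0.0, 1.0]], 'pose': [[0.0004, -0.9835, 0.1809, 0.2644], [-1.0, -0.0012, -0.0045, -0.0674], [0.0046, -0.1809, -0.9835, 1.4594], [0.0, 0.0, 0.0, 1.0]]}
wrist {'camera_matrix': [[297.3186, 0.0, 260.062], [0.0, 297.3186, 190.5023], [0.0, 0.0, 1.0]], 'tool_from_camera': [[0.0006, -0.9711, -0.2386, 0.0652], [1.0, 0.0009, -0.001, 0.0], [0.0012, -0.2386, 0.9711, -0.1647], [0.0, 0.0, 0.0, 1.0]]}
```

View pics/top0.png

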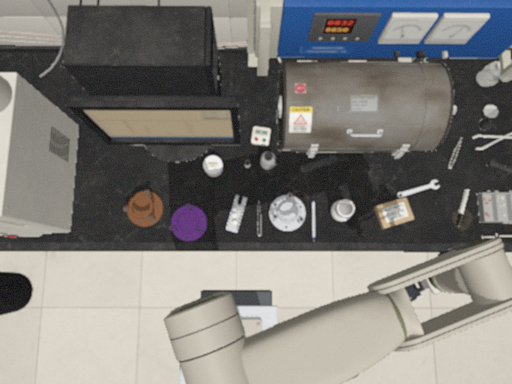

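View pics/side0.png

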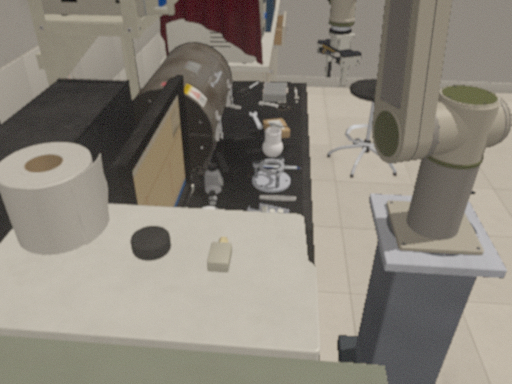

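```bash
cat > h.py <<'E'
import numpy as np
from plant import robot
from scipy.spatial.transform import Rotation as R
M={c:robot.camera_model(c) for c in("side","top")}
def px2w(c,col,row,z=None,d=None):
    K=M[c]["camera_matrix"];T=np.array(M[c]["pose"])
    r=np.array([(col-K[0][2])/K[0][0],(row-K[1][2])/K[1][1],1.])
    w=T[:3,:3]@r
    if d is None: d=(z-T[2,3])/w[2]
    return T[:3,3]+w*d
def w2px(c,p):
    K=np.array(M[c]["camera_matrix"]);T=np.array(M[c]["pose"])
    q=T[:3,:3].T@(np.array(p)-T[:3,3]); q=K@q; return q[:2]/q[2]
E
python3 - <<'E'
from h import *
Z={"tray_grip":.045,"tray_lip":.003,"pellet_0_centre":.0105,"pellet_1_centre":.0105,"pellet_2_centre":.0105,"flask":0,"flask_neck":.074,"flask_belly":.03,"cradle":0,"ring_seat":.064}
for c in("top","side"):
  for n,z in Z.items():
    for o in robot.tip_of(c,n)[:3]:
        r,k=o["at"]; print(c,n,round(o["conf"],2),np.round([k,r],1),np.round(px2w(c,k,r,z),4))
E
```

```text
top tray_grip 0.59 [240. 197.] [ 0.5078 -0.0336  0.045 ]
top tray_lip 0.54 [228.8 231.2] [0.3962 0.0051 0.003 ]
top pellet_0_centre 0.51 [235.7 222.8] [ 0.4243 -0.0186  0.0105]
top pellet_1_centre 0.7 [257.8 220.4] [ 0.4326 -0.0941  0.0105]
top pellet_1_centre 0.35 [233.5 214.2] [ 0.4538 -0.0108  0.0105]
top pellet_2_centre 0.41 [237.8 208. ] [ 0.4753 -0.0254  0.0105]
top flask 0.89 [337.7 210. ] [ 0.4702 -0.3713  0.    ]
top flask_neck 0.62 [345.9 205.9] [ 0.4735 -0.3834  0.074 ]
top flask_neck 0.27 [234.2 224.2] [ 0.4127 -0.0159  0.074 ]
top flask_neck 0.23 [236.9 209.8] [ 0.4601 -0.0244  0.074 ]
top flask_belly 0.72 [340.1 208.1] [ 0.4725 -0.3734  0.03  ]
top flask_belly 0.63 [339.4 210.6] [ 0.464  -0.3707  0.03  ]
top cradle 0.73 [286.3 216.9] [ 0.446  -0.1928  0.    ]
top cradle 0.69 [141.9 207.3] [0.479  0.3068 0.    ]
top cradle 0.63 [187.7 223.8] [0.4218 0.1468 0.    ]
top ring_seat 0.81 [138.2 207.5] [0.4689 0.3026 0.064 ]
top ring_seat 0.75 [188.3 223.2] [0.4169 0.1355 0.064 ]
top ring_seat 0.53 [287.  211.6] [ 0.4557 -0.1898  0.064 ]
side tray_grip 0.7 [252.7 194.2] [ 0.506  -0.0511  0.045 ]
side tray_lip 0.71 [288.  216.1] [ 0.3995 -0.0098  0.003 ]
side pellet_0_centre 0.47 [281.2 210.8] [ 0.4199 -0.0236  0.0105]
side pellet_1_centre 0.29 [271.5 154.9] [ 0.464  -0.3536  0.0105]
side pellet_2_centre 0.57 [266.3 211.6] [ 0.463  -0.0156  0.0105]
side flask 0.81 [272.1 155.2] [ 0.4623 -0.3704  0.    ]
side flask_neck 0.85 [273.8 138.2] [ 0.4582 -0.359   0.074 ]
side flask_belly 0.67 [266.8 147.1] [ 0.4822 -0.3737  0.03  ]
side flask_belly 0.32 [289.4 216.5] [0.3963 0.0277 0.03  ]
side cradle 0.72 [268.  178.5] [ 0.4685 -0.2131  0.    ]
side ring_seat 0.66 [271.  137.4] [ 0.4688 -0.3837  0.064 ]
side ring_seat 0.64 [271.1 164.9] [ 0.4593 -0.1934  0.064 ]
side ring_seat 0.6 [282.8 208.9] [0.416  0.0401 0.064 ]
```

```bash
python3 - <<'E'
import cv2,numpy as np
p=np.load("top0.npz")["p"][140:260,120:420,::-1]
a=cv2.resize(p[20:110,90:250],(800,450),interpolation=cv2.INTER_CUBIC)
cv2.imwrite("pics/top0z.png",a)
p=np.load("side0.npz")["p"][110:240,180:330,::-1]
cv2.imwrite("pics/side0z.png",cv2.resize(p,None,fx=4,fy=4,interpolation=cv2.INTER_CUBIC))
E
```

```text
(no output)
```

View pics/top0z.png

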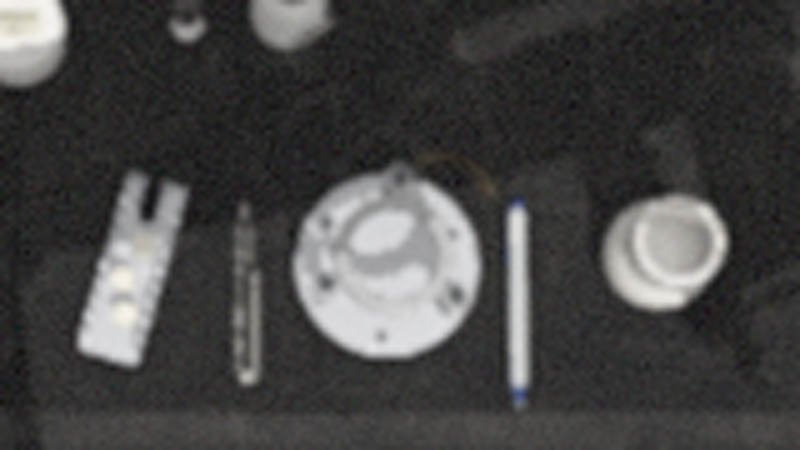

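View pics/side0z.png

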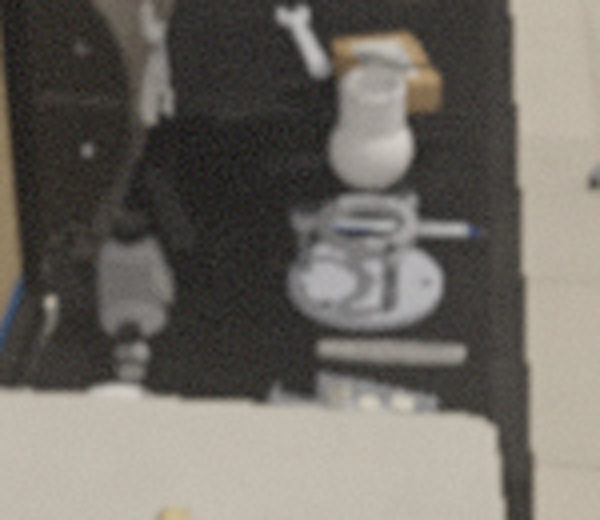

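```bash
python3 -m handwheel '0.06 0.12 0.06 0 0 0.18; 0.12 0.24 0.12 0 0 0.37; 0.18 0.38 0.17 0 0 0.55; 0.24 0.52 0.2 0 0 0.74; 0.28 0.62 0.2 0 0 0.92' -1
python3 -m handwheel '0.06 0.12 0 0 0 0.18; 0.1 0.26 0 0 0 0.37; 0.14 0.4 0 0 0 0.55; 0.18 0.52 0 0 0 0.74; 0.2 0.62 0 0 0 0.92'
```

```text
t: 1.65
tool_pos: [0.3413, -0.355, 0.2808]
orientation: [2.616, 1.733, 0.001]
force: [-0.2, 0.0, 0.1]
opening: 0.093
t: 2.15
tool_pos: [0.4005, -0.1687, 0.2789]
orientation: [1.836, 2.548, 0.001]
force: [0.1, -0.2, -0.0]
opening: 0.0928
```

```bash
cat >> h.py <<'E'
import cv2
def wcam():
    s=robot.read_state(); p,d=robot.read_camera("wrist"); m=robot.camera_model("wrist")
    T=np.eye(4);T[:3,:3]=R.from_rotvec(s["orientation"]).as_matrix();T[:3,3]=s["tool_pos"]
    return p,d,T@np.array(m["tool_from_camera"]),np.array(m["camera_matrix"])
def wray(col,row,T,K):
    u=np.array([(col-K[0,2]),(row-K[1,2])])/K[0,0]; th=np.hypot(*u); 
    v=np.array([*(u/th*np.sin(th) if th>0 else u),np.cos(th)]); return T[:3,3],T[:3,:3]@v
def wpx2w(col,row,z,T,K):
    o,v=wray(col,row,T,K); return o+v*(z-o[2])/v[2]
def w2wpx(p,T,K):
    q=T[:3,:3].T@(np.array(p)-T[:3,3]); th=np.arctan2(np.hypot(q[0],q[1]),q[2]); f=K[0,0]*th/np.hypot(q[0],q[1]); return q[:2]*f+K[:2,2]
Z={"tray_grip":.045,"tray_lip":.003,"pellet_0_centre":.0105,"pellet_1_centre":.0105,"pellet_2_centre":.0105,"flask":0,"flask_neck":.074,"flask_belly":.03,"cradle":0,"ring_seat":.064}
def wtips(names,T,K,Z=Z,n=2):
    for nm in names:
        for o in robot.tip_of("wrist",nm)[:n]:
            r,k=o["at"]; print(nm,round(o["conf"],2),np.round([k,r],1),np.round(wpx2w(k,r,Z[nm],T,K),4))
def save(p,name): cv2.imwrite(f"pics/{name}.png",p[...,::-1])
E
python3 - <<'E'
from h import *
s=robot.read_state();print(s["t"],s["tool_pos"],s["q"])
p,d,T,K=wcam(); save(p,"w1"); print(T[:3,3])
wtips(["tray_grip","tray_lip","flask","flask_neck","flask_belly","cradle","ring_seat"],T,K)
E
```

```text
2.15 [ 0.40051804 -0.1686583   0.27887155] [-5.16970563e-01 -3.46909382e-01  1.82280499e+00  3.65835842e-04
  1.66494966e+00 -8.39137824e-01]
[ 0.3788846  -0.10646489  0.44358468]
tray_grip 0.73 [361.3 101.7] [ 0.5027 -0.0357  0.045 ]
tray_lip 0.96 [295.9  59.5] [ 0.4009 -0.004   0.003 ]
flask 0.76 [256.7 286.7] [ 0.463  -0.3744  0.    ]
flask_neck 0.6 [259.1 313.2] [ 0.4678 -0.3751  0.074 ]
flask_neck 0.19 [313.5  71.5] [ 0.4228 -0.0274  0.074 ]
flask_belly 0.64 [257.6 299.6] [ 0.4668 -0.3804  0.03  ]
cradle 0.8 [289.2 191. ] [ 0.4569 -0.1961  0.    ]
cradle 0.45 [338.6  91.9] [ 0.4777 -0.0271  0.    ]
```

View pics/w1.png

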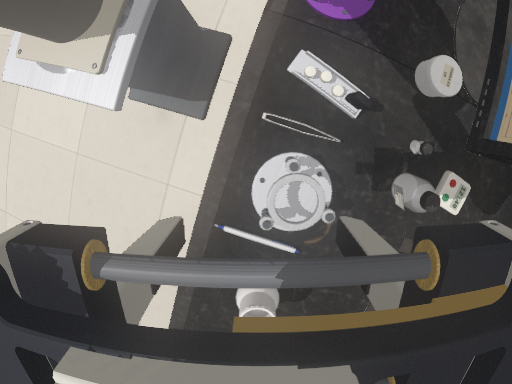

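```bash
python3 -m handwheel '0.05 0.08 -0.05 0 0 0.18; 0.12 0.16 -0.1 0 0 0.36; 0.2 0.25 -0.15 0 0 0.54; 0.28 0.35 -0.2 0 0 0.72; 0.33 0.44 -0.25 0 0 0.9' -1
python3 -m handwheel '0 0 -0.05 0 0 0.15; 0 0 -0.09 0 0 0.3; 0 0 -0.09 0 0 0.3'
python3 - <<'E'
from h import *
s=robot.read_state();print(s["t"],s["tool_pos"],s["q"])
p,d,T,K=wcam(); save(p,"w2"); print(T[:3,3]); np.savez("w2.npz",p=p,d=d,T=T,K=K)
Y=R.from_rotvec(s["orientation"]).as_matrix();print(Y)
wtips(["tray_grip","tray_lip","pellet_0_centre","pellet_1_centre","pellet_2_centre"],T,K)
E
```

```text
t: 3.05
tool_pos: [0.5001, -0.0383, 0.2028]
orientation: [0.846, 3.025, 0.0]
force: [0.1, 0.7, 1.1]
opening: 0.0931
t: 3.35
tool_pos: [0.4977, -0.0391, 0.1743]
orientation: [-0.489, -3.099, 0.0]
force: [0.0, 0.6, -0.9]
opening: 0.0928
3.35 [ 0.4977434  -0.03910866  0.17427358] [-1.80993855e-01 -1.15306886e-01  1.81647673e+00 -1.93322480e-04
  1.44460070e+00 -1.43889156e+00]
[ 0.43511253 -0.01924274  0.33927715]
[[-9.51444405e-01  3.07792739e-01 -4.14416102e-03]
 [ 3.07793112e-01  9.51453143e-01  5.63396941e-04]
 [ 4.11638451e-03 -7.39503349e-04 -9.99991254e-01]]
tray_lip 0.89 [265.7  86. ] [ 0.4004 -0.0012  0.003 ]
tray_lip 0.3 [129.7 188.7] [ 0.4606 -0.1974  0.003 ]
pellet_0_centre 0.75 [263.6 110.2] [ 0.4261 -0.012   0.0105]
pellet_1_centre 0.68 [269.5 128.8] [ 0.4477 -0.0122  0.0105]
pellet_1_centre 0.44 [227.7 295.4] [ 0.6323 -0.1272  0.0105]
pellet_2_centre 0.59 [261.7 153.2] [ 0.4709 -0.0286  0.0105]
pellet_2_centre 0.25 [194.8 145.5] [ 0.4389 -0.0972  0.0105]
```

View pics/w2.png

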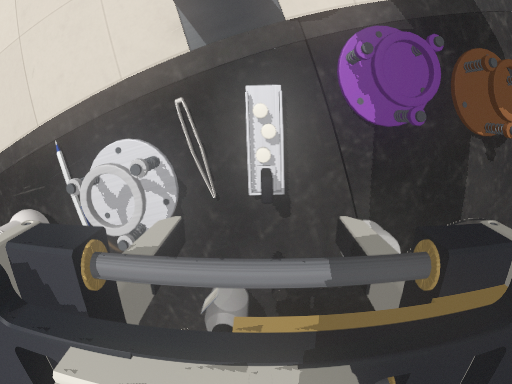

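```bash
python3 - <<'E'
from h import *
f=np.load("w2.npz");p,d,T,K=f["p"],f["d"],f["T"],f["K"]
z=cv2.resize(p[70:215,220:310],None,fx=4,fy=4,interpolation=cv2.INTER_CUBIC);save(z,"w2z")
E=np.array([wpx2w(c,r,.016,T,K) for c,r in((247,86),(281,86),(284,193),(249,194))]);print(E.round(4))
n=E[:2].mean(0);r=E[2:].mean(0);u=(r-n)/np.linalg.norm(r-n);print("len",np.linalg.norm(r-n),"yaw",np.degrees(np.arctan2(u[1],u[0])),"mid",(n+r)/2,"grip",(n+r)/2+.044*u)
# depth points: tab top between z .05-.065
P=[]
for row in range(70,215):
  for c in range(235,300):
    if d[row,c]>0:
      th=np.hypot(c-K[0,2],row-K[1,2])/K[0,0]; o,v=wray(c,row,T,K); P.append(np.r_[o+v*d[row,c]/np.cos(th),c,row])
P=np.array(P);t=P[(P[:,2]>.053)&(P[:,2]<.067)]
print(len(t),t[:,:3].mean(0),t.min(0),t.max(0))
if len(t)>5:
  b=cv2.minAreaRect((t[:,:2]*1000).astype(np.float32));print(b)
w=P[(P[:,2]>.005)&(P[:,2]<.03)]
print(len(w),cv2.minAreaRect((w[:,:2]*1000).astype(np.float32)))
E
```

```text
[[ 0.3956 -0.021   0.016 ]
 [ 0.4067  0.0138  0.016 ]
 [ 0.5206 -0.0184  0.016 ]
 [ 0.5096 -0.0561  0.016 ]]
len 0.11889386566615191 yaw -16.44487932804126 mid [ 0.45812379 -0.02040548  0.016     ] grip [ 0.50032386 -0.03286156  0.016     ]
342 [ 0.50067482 -0.03303515  0.0579478 ] [ 4.87236144e-01 -4.19288659e-02  5.30873416e-02  2.61000000e+02
  1.75000000e+02] [ 5.15606191e-01 -2.49459859e-02  6.00835186e-02  2.73000000e+02
  2.03000000e+02]
((501.3709411621094, -33.264854431152344), (11.813375473022461, 28.000333786010742), 72.56609344482422)
1534 ((461.3089294433594, -21.72686004638672), (40.2035026550293, 116.24311828613281), 74.20845031738281)
```

View pics/w2z.png

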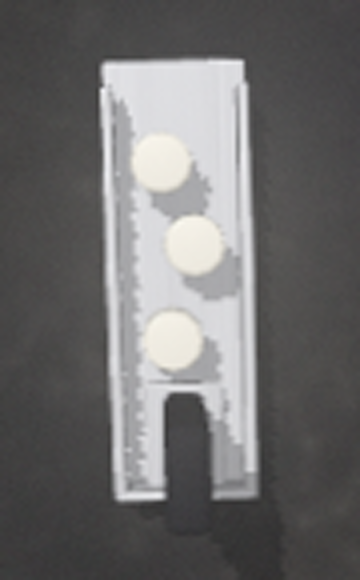

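```bash
python3 -m handwheel '0.01 0.02 -0.1 0 0 0.02; 0.01 0.02 -0.2 0 0 0.02; 0.01 0.02 -0.28 0 0 0.02;0.01 0.02 -0.28 0 0 0.02' -1
python3 - <<'E'
from h import *
s=robot.read_state();print(s["t"],s["tool_pos"].round(4)); Y=R.from_rotvec(s["orientation"]).as_matrix();print(np.degrees(np.arctan2(Y[1,1],Y[0,1])),Y[:,2])
E
```

```text
t: 4.05
tool_pos: [0.4995, -0.0324, 0.0895]
orientation: [-0.467, -3.101, -0.0]
force: [-1.3, 0.7, 0.4]
opening: 0.093
4.05 [ 0.4995 -0.0324  0.0895]
72.87900609500531 [-5.65029350e-03  9.57427251e-04 -9.99983579e-01]
```

```bash
python3 -m handwheel '0.006 -0.002 -0.1 0 0 0; 0.006 -0.002 -0.17 0 0 0; 0.006 -0.002 -0.21 0 0 0;0.006 -0.002 -0.21 0 0 0' -1
python3 -m handwheel '0 0 0 0 0 0;0 0 0 0 0 0;0 0 0 0 0 0;0 0 0 0 0 0;0 0 0 0 0 0' 1 40
python3 -m handwheel '0 0 0 0 0 0;0 0 0 0 0 0;0 0 0 0 0 0'
```

```text
t: 4.45
tool_pos: [0.5032, -0.0332, 0.0292]
orientation: [-0.466, -3.105, -0.0]
force: [-0.1, 0.5, 0.1]
opening: 0.0932
t: 4.95
tool_pos: [0.5041, -0.0333, 0.0301]
orientation: [0.465, 3.106, -0.0]
force: [-0.1, 0.1, -0.1]
opening: 0.0576
t: 5.25
tool_pos: [0.5037, -0.0332, 0.0296]
orientation: [-0.465, -3.107, 0.0]
force: [-0.1, -0.9, -0.6]
opening: 0.0336
```

```bash
python3 -m handwheel '-0.005 0 -0.012 0 0 0;-0.005 0 -0.012 0 0 0;-0.005 0 -0.012 0 0 0;-0.005 0 -0.012 0 0 0;-0.005 0 -0.012 0 0 0'
python3 -m handwheel '0 0 0 0 0 0;0 0 0 0 0 0;0 0 0 0 0 0'
```

```text
t: 5.75
tool_pos: [0.5022, -0.0332, 0.0259]
orientation: [-0.466, -3.107, -0.0]
force: [-0.1, 1.3, -1.8]
opening: 0.0115
t: 6.05
tool_pos: [0.5023, -0.0332, 0.026]
orientation: [0.466, 3.107, 0.0]
force: [-0.9, -0.5, -1.6]
opening: 0.0118
```

```bash
python3 -m handwheel '0 0 0.015 0 0 0;0 0 0.04 0 0 0;0 0 0.08 0 0 0;0 0 0.13 0 0 0;0 0 0.18 0 0 0'
python3 - <<'E'
from h import *
p,d,T,K=wcam(); save(p,"w3")
E
```

```text
t: 6.55
tool_pos: [0.5026, -0.0333, 0.0817]
orientation: [0.465, 3.106, -0.0]
force: [0.5, -0.2, -1.3]
opening: 0.0118
```

View pics/w3.png

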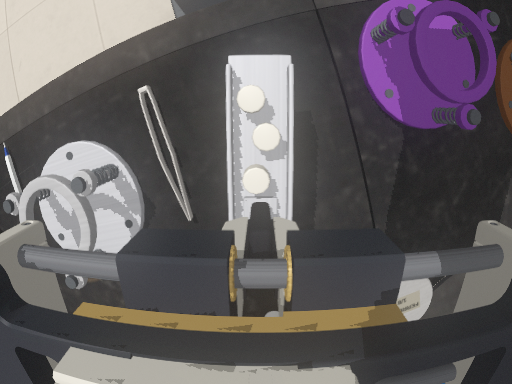

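```bash
python3 - <<'E'
from h import *
for c,box in (("top",(315,185,370,232)),("side",(245,115,300,165))):
  f=np.load(f"{c}0.npz");d=f["d"]
  P=np.array([px2w(c,x,y,d=d[y,x]) for y in range(box[1],box[3]) for x in range(box[0],box[2]) if d[y,x]>0])
  t=P[(P[:,2]>.085)&(P[:,2]<.105)&(abs(P[:,0]-.465)<.05)&(abs(P[:,1]+.375)<.05)]
  print(c,len(t),t.mean(0),t.min(0),t.max(0))
  if len(t)>4:
    print(cv2.fitEllipse((t[:,:2]*1000).astype(np.float32)),cv2.minEnclosingCircle((t[:,:2]*1000).astype(np.float32)))
  b=P[(P[:,2]>.012)&(abs(P[:,0]-.465)<.05)&(abs(P[:,1]+.375)<.06)]
  # fit sphere r=.036 at belly using pts z<.05
  b=b[b[:,2]<.052]
  from scipy.optimize import least_squares
  r=least_squares(lambda v:np.linalg.norm(b-np.array([v[0],v[1],.03]),axis=1)-.036,[.465,-.375],loss="soft_l1",f_scale=.002)
  print(len(b),r.x,np.sqrt(np.median(r.fun**2)))
  # cradle ring
E
```

```text
top 82 [ 0.46456975 -0.37548458  0.09342665] [ 0.43705638 -0.40141106  0.08545231] [ 0.49049064 -0.34662357  0.10091826]
((463.1418151855469, -374.4014587402344), (52.209320068359375, 52.572235107421875), 41.81514358520508) ((463.1505432128906, -375.2156066894531), 28.597105026245117)
147 [ 0.46331679 -0.37454983] 0.0015211445253326267
side 92 [ 0.46302641 -0.37350631  0.0906209 ] [ 0.43448563 -0.4084285   0.0850313 ] [ 0.48964497 -0.34331464  0.09739119]
((463.0481872558594, -374.222412109375), (50.375999450683594, 54.04783248901367), 164.0177764892578) ((465.62451171875, -375.87158203125), 32.6137580871582)
198 [ 0.46234396 -0.37733685] 0.0014852267440033486
```

```bash
python3 -m handwheel '0 -0.01 0.04 0 0 -0.02;0 -0.04 0.12 0 0 -0.06;0 -0.1 0.22 0 0 -0.14;0 -0.17 0.32 0 0 -0.23;0 -0.25 0.4 0 0 -0.33'
python3 -m handwheel '0 -0.09 0.03 0 0 -0.1;0 -0.18 0.04 0 0 -0.2;0 -0.27 0.04 0 0 -0.3;0 -0.36 0.04 0 0 -0.4;0 -0.45 0.04 0 0 -0.5'
python3 -m handwheel '0 -0.09 0 0 0 -0.09;-0.01 -0.18 0 0 0 -0.17;-0.02 -0.27 0 0 0 -0.25;-0.03 -0.35 0 0 0 -0.32;-0.035 -0.42 0 0 0 -0.38'
python3 - <<'E'
from h import *
s=robot.read_state();print(s["q"])
p,d,T,K=wcam(); save(p,"w4")
Y=R.from_rotvec(s["orientation"]).as_matrix();print(np.degrees(np.arctan2(Y[1,1],Y[0,1])))
E
```

```text
t: 7.1
tool_pos: [0.5025, -0.1089, 0.2023]
orientation: [0.867, 3.018, 0.0]
force: [0.8, 0.1, -1.7]
opening: 0.0116
t: 7.6
tool_pos: [0.5019, -0.2445, 0.2124]
orientation: [-1.442, -2.791, 0.0]
force: [0.7, -0.7, -1.7]
opening: 0.0119
t: 8.1
tool_pos: [0.4911, -0.3706, 0.2121]
orientation: [-1.84, -2.546, 0.0]
force: [0.2, 0.3, -1.7]
opening: 0.012
[-7.29701739e-01  1.74706406e-01  1.45124933e+00 -2.16686917e-04
  1.51626313e+00 -1.04899943e+00]
18.295097229766068
```

View pics/w4.png

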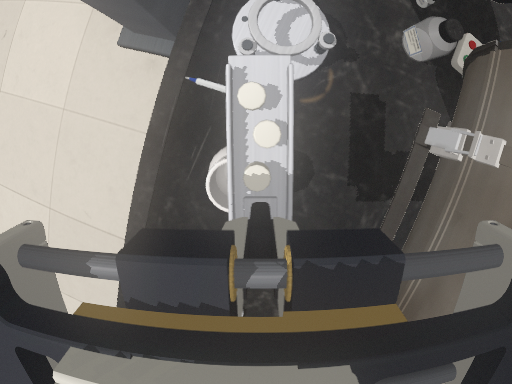

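```bash
python3 -m handwheel '0 -0.08 0 0 0 -0.02;0 -0.17 0 0 0 -0.04;0.005 -0.26 0 0 0 -0.06;0.01 -0.34 0 0 0 -0.07;0.01 -0.38 0 0 0 -0.07'
python3 -m handwheel '0 -0.015 -0.03 0 0 0;0 -0.015 -0.08 0 0 0;0 -0.015 -0.14 0 0 0;0 -0.015 -0.2 0 0 0;0 -0.015 -0.22 0 0 0'
python3 -m handwheel '0 0 0 0 0 0'
python3 - <<'E'
from h import *
s=robot.read_state();print(s["q"])
p,d,T,K=wcam(); save(p,"w5");a,ad=robot.read_camera("side");save(cv2.resize(a[100:220,200:350],None,fx=4,fy=4,interpolation=cv2.INTER_CUBIC),"s5")
a,ad=robot.read_camera("top");save(cv2.resize(a[150:260,270:430],None,fx=5,fy=5,interpolation=cv2.INTER_CUBIC),"t5")
Y=R.from_rotvec(s["orientation"]).as_matrix();print(np.degrees(np.arctan2(Y[1,1],Y[0,1])),s["tool_pos"])
E
```

```text
t: 8.65
tool_pos: [0.4941, -0.4849, 0.2117]
orientation: [-1.907, -2.496, 0.0]
force: [0.1, 0.2, -1.7]
opening: 0.0115
t: 9.15
tool_pos: [0.4938, -0.4849, 0.1418]
orientation: [-1.9, -2.495, -0.002]
force: [-0.4, 0.1, -1.3]
opening: 0.0116
t: 9.25
tool_pos: [0.4942, -0.4858, 0.1436]
orientation: [-1.901, -2.496, -0.001]
force: [-0.0, -0.0, -1.9]
opening: 0.0118
[-8.50847335e-01  4.24278875e-01  1.27754804e+00  1.37105015e-04
  1.44378859e+00 -1.11977074e+00]
15.40733711801352 [ 0.49416372 -0.48575444  0.14364315]
```

View pics/w5.png

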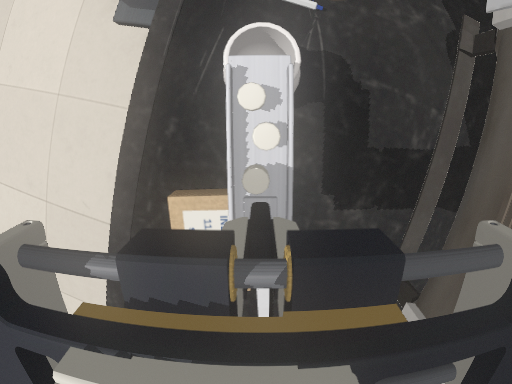

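View pics/s5.png

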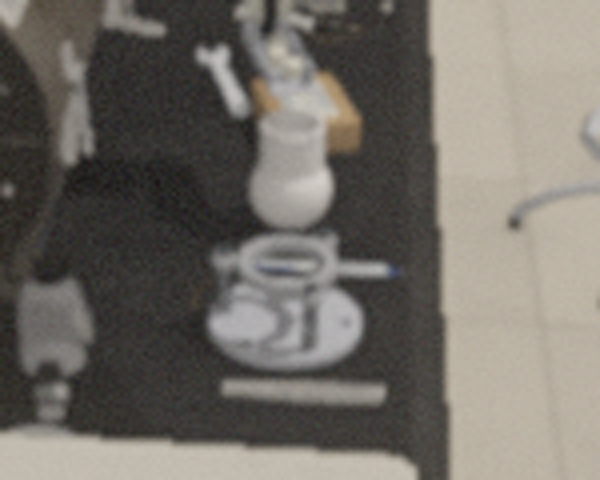

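View pics/t5.png

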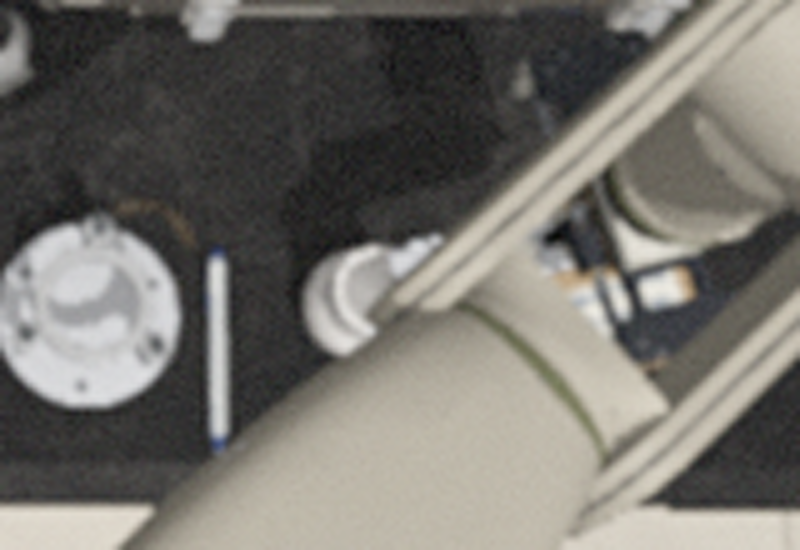

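```bash
cat > piv.py <<'E'
from h import *
import sys
def plan(lip_off,lipz,thetas,th0=0.,lp0=None):
    s=robot.read_state(); C=np.array([.4632,-.375,0])
    yaw=np.radians(-74.6);u=np.array([np.cos(yaw),np.sin(yaw),0]);z=np.array([0,0,1.]);v=np.cross(z,u)
    lip=C+lip_off*u+lipz*z
    Rt=R.from_rotvec(s["orientation"]); d=Rt.as_matrix()[:,2]  # tool z
    print("tilt now",np.degrees(np.arctan2(d@u,-d@z)), "lip now",s["tool_pos"]-R.from_rotvec(-np.radians(np.degrees(np.arctan2(d@u,-d@z)))*v).apply(.109*u+.023*z)-C)
    for t in thetas:
        r=R.from_rotvec(-np.radians(t)*v); p=lip+r.apply(.109*u+.023*z)
        print(t,p.round(4),"share",((p-s["tool_pos"])/.3).round(3),(-v*(t-th0)/45).round(3))
E
python3 - <<'E'
from piv import *
plan(.011,.118,[6,12]); plan(.011,.112,[18,25,32,40])
E
```

```text
tilt now 0.07706572302946503 lip now [ 0.00318961 -0.0077385   0.1240369 ]
6 [ 0.4943 -0.4878  0.1523] share [-0.004 -0.     0.017] [-0.129 -0.035  0.   ]
12 [ 0.4932 -0.4838  0.1632] share [-0.007  0.013  0.053] [-0.257 -0.071  0.   ]
tilt now 0.07706572302946503 lip now [ 0.00318961 -0.0077385   0.1240369 ]
18 [ 0.4918 -0.4787  0.1676] share [-0.012  0.03   0.068] [-0.386 -0.106  0.   ]
25 [ 0.4898 -0.4715  0.1789] share [-0.019  0.054  0.106] [-0.536 -0.148  0.   ]
32 [ 0.4874 -0.463   0.1893] share [-0.026  0.083  0.14 ] [-0.686 -0.189  0.   ]
40 [ 0.4844 -0.4519  0.1997] share [-0.037  0.12   0.175] [-0.857 -0.236  0.   ]
```

```bash
python3 -m handwheel '-0.002 0 0.015 -0.07 -0.02 0;-0.005 0.005 0.03 -0.17 -0.045 0;-0.01 0.015 0.05 -0.27 -0.075 0;-0.012 0.03 0.06 -0.36 -0.1 0;-0.012 0.03 0.06 -0.36 -0.1 0'
python3 - <<'E'
from piv import *
p,d,T,K=wcam(); save(p,"w6");a,ad=robot.read_camera("side");save(cv2.resize(a[100:220,200:350],None,fx=4,fy=4,interpolation=cv2.INTER_CUBIC),"s6")
plan(.011,.108,[25,32,40,48],th0=16.7)
E
```

```text
t: 9.9
tool_pos: [0.4914, -0.4768, 0.165]
orientation: [1.753, 2.303, -0.259]
force: [-0.9, 0.1, -2.1]
opening: 0.0122
tilt now 16.813310694786896 lip now [ 0.00253057 -0.00936919  0.11188105]
25 [ 0.4898 -0.4715  0.1749] share [-0.006  0.024  0.032] [-0.178 -0.049  0.   ]
32 [ 0.4874 -0.463   0.1853] share [-0.014  0.052  0.066] [-0.328 -0.09   0.   ]
40 [ 0.4844 -0.4519  0.1957] share [-0.024  0.089  0.101] [-0.499 -0.137  0.   ]
48 [ 0.481  -0.4394  0.2044] share [-0.036  0.13   0.13 ] [-0.671 -0.185  0.   ]
```

View pics/w6.png

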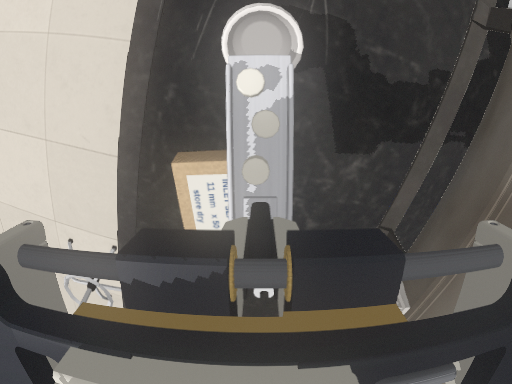

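View pics/s6.png

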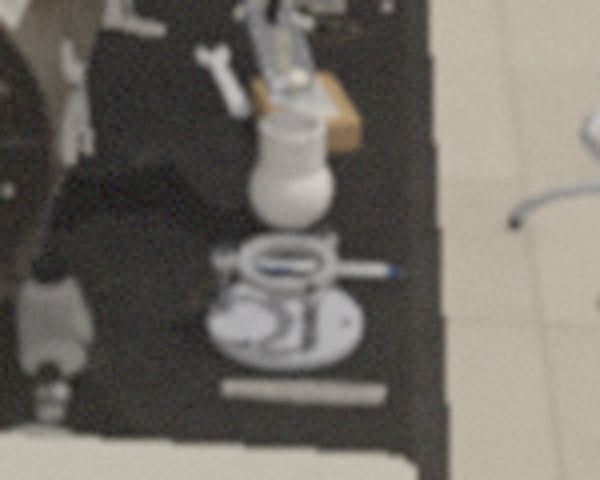

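```bash
python3 -m handwheel '-0.003 0.012 0.01 -0.09 -0.025 0;-0.006 0.024 0.02 -0.178 -0.049 0;-0.01 0.038 0.033 -0.25 -0.07 0;-0.014 0.052 0.05 -0.328 -0.09 0;-0.018 0.07 0.067 -0.41 -0.11 0'
python3 - <<'E'
from piv import *
p,d,T,K=wcam(); save(p,"w7")
plan(.011,.104,[40,48,54],th0=36)
E
```

```text
t: 10.5
tool_pos: [0.4862, -0.4591, 0.1858]
orientation: [1.575, 2.062, -0.513]
force: [-0.4, -0.1, -1.7]
opening: 0.0114
tilt now 36.15560241364655 lip now [ 0.00278004 -0.01066467  0.1015937 ]
40 [ 0.4844 -0.4519  0.1917] share [-0.005  0.019  0.024] [-0.086 -0.024  0.   ]
48 [ 0.481  -0.4394  0.2004] share [-0.016  0.06   0.053] [-0.257 -0.071  0.   ]
54 [ 0.4782 -0.4294  0.2057] share [-0.025  0.093  0.071] [-0.386 -0.106  0.   ]
```

View pics/w7.png

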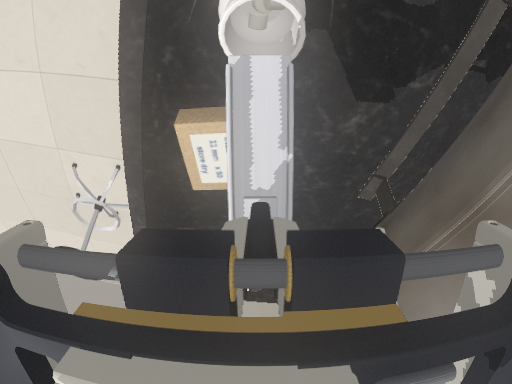

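```bash
python3 -m handwheel '0 0 0.06 0 0 0;0 0 0.14 0.15 0.042 0;0.01 -0.04 0.2 0.33 0.09 0;0.02 -0.08 0.24 0.52 0.143 0;0.03 -0.12 0.24 0.7 0.192 0'
python3 -m handwheel '0 0 0 0.075 0.021 0;0 0 0 0.075 0.021 0;0 0 0 0.075 0.021 0'
python3 - <<'E'
from piv import *
plan(0.01,.1,[0])
p,d,T,K=wcam(); save(p,"w8"); wtips(["pellet_0_centre","pellet_1_centre","flask_neck"],T,K,n=4)
a,ad=robot.read_camera("side");save(cv2.resize(a[100:220,200:350],None,fx=4,fy=4,interpolation=cv2.INTER_CUBIC),"s8")
E
```

```text
t: 11.05
tool_pos: [0.4969, -0.4959, 0.2628]
orientation: [1.868, 2.459, -0.05]
force: [1.2, -0.5, -0.7]
opening: 0.0117
t: 11.35
tool_pos: [0.4949, -0.4947, 0.2556]
orientation: [-1.904, -2.498, 0.001]
force: [-0.8, -0.5, -1.2]
opening: 0.0121
tilt now 0.00175524285415588 lip now [ 0.0027819  -0.0146449   0.23260369]
0 [ 0.4948 -0.4897  0.123 ] share [-0.     0.017 -0.442] [-0. -0.  0.]
```

View pics/w8.png

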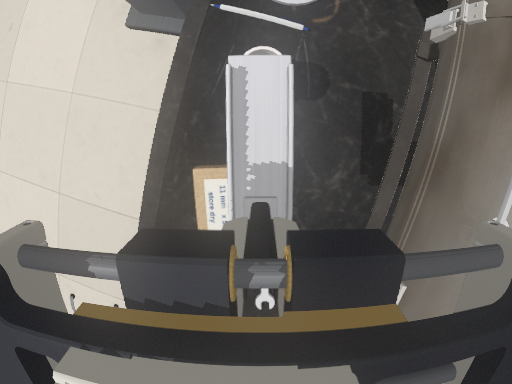

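View pics/s8.png

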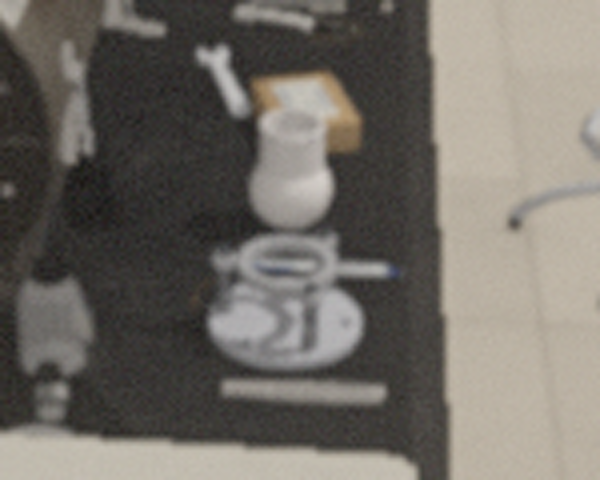

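```bash
python3 -m handwheel '0 0.04 0 0 0 0.05;0 0.12 0 0 0 0.15;0.01 0.24 0 0 0 0.3;0.02 0.36 0 0 0 0.45;0.02 0.48 0 0 0 0.6'
python3 -m handwheel '0 0.12 -0.03 0 0 0.12;0 0.24 -0.07 0 0 0.24;0 0.36 -0.12 0 0 0.36;0 0.48 -0.18 0 0 0.48;0 0.6 -0.22 0 0 0.6'
python3 -m handwheel '0 0.12 -0.05 0 0 0.04;0 0.24 -0.1 0 0 0.08;0 0.34 -0.15 0 0 0.08;0 0.42 -0.18 0 0 0.08;0 0.45 -0.18 0 0 0.08'
python3 -m handwheel '0 0 0 0 0 0;0 0 0 0 0 0'
python3 - <<'E'
from h import *
s=robot.read_state()
Y=R.from_rotvec(s["orientation"]).as_matrix();print(np.degrees(np.arctan2(Y[1,1],Y[0,1])),s["tool_pos"],s["q"])
E
```

```text
t: 12.1
tool_pos: [0.5009, -0.3475, 0.2569]
orientation: [1.259, 2.877, -0.002]
force: [0.3, 0.2, -1.5]
opening: 0.0114
t: 12.6
tool_pos: [0.5001, -0.1673, 0.1896]
orientation: [0.554, 3.092, -0.002]
force: [0.7, 1.2, -1.3]
opening: 0.0118
t: 13.1
tool_pos: [0.4993, -0.0318, 0.1351]
orientation: [-0.46, -3.106, 0.001]
force: [0.4, -1.0, -0.5]
opening: 0.0119
t: 13.3
tool_pos: [0.5013, -0.0351, 0.1373]
orientation: [0.463, 3.105, -0.003]
force: [0.2, -0.1, -1.3]
opening: 0.0117
73.03101689042461 [ 0.5013496  -0.03510506  0.13730688] [-1.70675228e-01 -8.30969779e-02  1.85549372e+00 -1.73642411e-03
  1.36706110e+00 -1.44495907e+00]
```

Down by 0.109 to z ≈ 0.028, then gently the last bit.

```bash
python3 -m handwheel '0 0 -0.1 0 0 0;0 0 -0.2 0 0 0;0 0 -0.28 0 0 0;0 0 -0.33 0 0 0;0 0 -0.345 0 0 0'
python3 -m handwheel '0 0 0 0 0 0;0 0 0 0 0 0;0 0 0 0 0 0'
```

```text
t: 13.8
tool_pos: [0.4998, -0.0357, 0.0312]
orientation: [-0.467, -3.104, 0.002]
force: [0.1, -0.3, -0.8]
opening: 0.0118
t: 14.1
tool_pos: [0.502, -0.0351, 0.0341]
orientation: [0.465, 3.105, -0.002]
force: [0.2, -0.1, -0.6]
opening: 0.0119
```

```bash
python3 -m handwheel '0 0 -0.01 0 0 0;0 0 -0.018 0 0 0;0 0 -0.022 0 0 0;0 0 -0.024 0 0 0;0 0 -0.024 0 0 0'
python3 -m handwheel '0 0 0 0 0 0;0 0 0 0 0 0'
```

```text
t: 14.6
tool_pos: [0.5007, -0.0346, 0.0256]
orientation: [-0.464, -3.107, 0.002]
force: [-1.8, 0.1, 2.4]
opening: 0.0119
t: 14.8
tool_pos: [0.5008, -0.0346, 0.0256]
orientation: [-0.465, -3.107, 0.002]
force: [-2.5, 0.5, 3.3]
opening: 0.0121
```

Contact (3 N). Release and rise.

```bash
python3 -m handwheel '0 0 0 0 0 0;0 0 0 0 0 0;0 0 0 0 0 0;0 0 0 0 0 0;0 0 0 0 0 0' -1
python3 -m handwheel '0 0 0 0 0 0;0 0 0 0 0 0'
python3 -m handwheel '0 0 0.08 0 0 0;0 0 0.2 0 0 0;0 0 0.34 0 0 0;0 0 0.46 0 0 0;0 0 0.52 0 0 0'
python3 - <<'E'
from h import *
s=robot.read_state()
Y=R.from_rotvec(s["orientation"]).as_matrix();print(np.degrees(np.arctan2(Y[1,1],Y[0,1])),s["tool_pos"])
p,d,T,K=wcam(); save(p,"w9")
P=[]
for row in range(60,215):
  for c in range(225,305):
    if d[row,c]>0:
      th=np.hypot(c-K[0,2],row-K[1,2])/K[0,0]; o,v=wray(c,row,T,K); P.append(o+v*d[row,c]/np.cos(th))
P=np.array(P);w=P[(P[:,2]>.0125)&(P[:,2]<.02)]
print(len(w),cv2.minAreaRect((w[:,:2]*1000).astype(np.float32)))
A=np.c_[w[:,:2]-w[:,:2].mean(0),np.ones(len(w))];print(np.linalg.lstsq(A,w[:,2],rcond=None)[0])
E
```

```text
t: 15.3
tool_pos: [0.5008, -0.0346, 0.0254]
orientation: [-0.465, -3.107, 0.002]
force: [-0.7, -0.9, 0.2]
opening: 0.0473
t: 15.5
tool_pos: [0.5008, -0.0346, 0.0254]
orientation: [-0.465, -3.107, 0.002]
force: [0.5, -0.6, 0.1]
opening: 0.0632
t: 16.0
tool_pos: [0.5025, -0.0349, 0.1856]
orientation: [0.464, 3.102, -0.002]
force: [0.4, 0.0, 0.1]
opening: 0.0927
72.99188630872928 [ 0.50247784 -0.03487345  0.18562284]
576 ((460.2461242675781, -22.504837036132812), (39.5084114074707, 114.64838409423828), 73.43338775634766)
[-0.00058191  0.00268097  0.01445864]
```

View pics/w9.png

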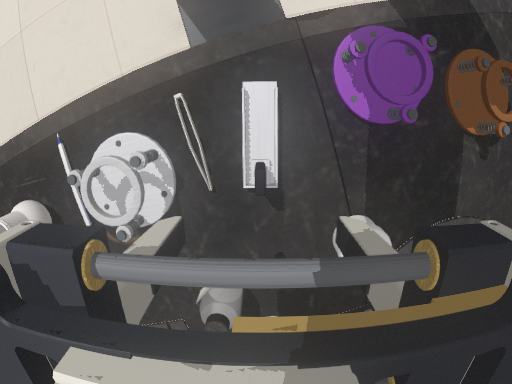

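```bash
python3 -m handwheel '0 -0.06 0.04 0 0 -0.1;-0.01 -0.18 0.08 0 0 -0.25;-0.02 -0.32 0.1 0 0 -0.43;-0.03 -0.46 0.1 0 0 -0.6;-0.04 -0.6 0.1 0 0 -0.78'
python3 -m handwheel '-0.02 -0.12 0 0 0 -0.15;-0.05 -0.24 0 0 0 -0.3;-0.08 -0.36 0 0 0 -0.4;-0.09 -0.44 0 0 0 -0.4;-0.09 -0.5 0 0 0 -0.4'
python3 - <<'E'
from h import *
s=robot.read_state()
Y=R.from_rotvec(s["orientation"]).as_matrix();print(np.degrees(np.arctan2(Y[1,1],Y[0,1])),s["tool_pos"],s["q"])
p,d,T,K=wcam(); save(p,"w10"); np.savez("w10.npz",p=p,d=d,T=T,K=K)
wtips(["pellet_0_centre","flask_neck","flask","cradle","ring_seat"],T,K,n=3)
E
```

```text
t: 16.55
tool_pos: [0.4884, -0.2161, 0.211]
orientation: [-1.387, -2.818, 0.002]
force: [-0.2, 0.3, -0.4]
opening: 0.0928
t: 17.05
tool_pos: [0.4607, -0.3663, 0.2102]
orientation: [-1.806, -2.568, 0.002]
force: [-0.1, -0.9, -0.7]
opening: 0.0931
19.779931229473753 [ 0.46068066 -0.36626854  0.21023689] [-7.57970294e-01  1.05277169e-01  1.53060651e+00 -1.33225388e-03
  1.50744548e+00 -1.10310879e+00]
pellet_0_centre 0.57 [261.  193.6] [ 0.4703 -0.3919  0.0105]
flask_neck 0.9 [260.3 194.9] [ 0.4645 -0.3783  0.074 ]
flask 0.94 [260.3 179.6] [ 0.4641 -0.3772  0.    ]
cradle 0.61 [306.7  47.3] [ 0.461  -0.1963  0.    ]
```

View pics/w10.png

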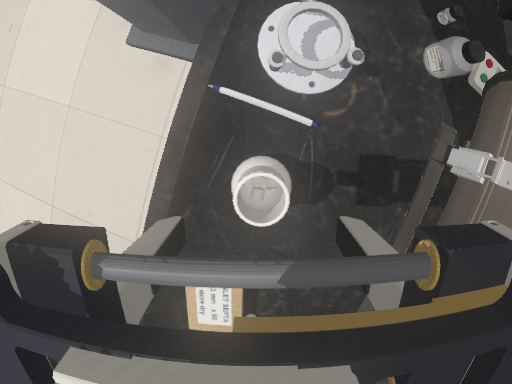

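```bash
python3 - <<'E'
from h import *
from scipy.optimize import least_squares
f=np.load("w10.npz");p,d,T,K=f["p"],f["d"],f["T"],f["K"]
save(cv2.resize(p[145:235,215:310],None,fx=6,fy=6,interpolation=cv2.INTER_CUBIC),"w10z")
def pts(b):
  P=[]
  for row in range(b[1],b[3]):
    for c in range(b[0],b[2]):
      if d[row,c]>0:
        th=np.hypot(c-K[0,2],row-K[1,2])/K[0,0]; o,v=wray(c,row,T,K); P.append(o+v*d[row,c]/np.cos(th))
  return np.array(P)
P=pts((220,145,305,235));t=P[(P[:,2]>.09)&(P[:,2]<.099)];print(len(t),t[:,2].mean())
fit=lambda t,r0:least_squares(lambda v:np.hypot(t[:,0]-v[0],t[:,1]-v[1])-r0,t.mean(0)[:2],loss="soft_l1",f_scale=.001)
r=fit(t,.026);print("mouth",r.x,np.abs(r.fun).max())
P=pts((245,0,370,100))
t=P[(P[:,2]>.055)&(P[:,2]<.0665)];r=fit(t,.035);q=np.abs(np.hypot(t[:,0]-r.x[0],t[:,1]-r.x[1])-.035)<.008
print("ring",len(t),r.x,t[q].mean(0)); r=fit(t[q],.035);print(r.x)
t=P[(P[:,2]>.006)&(P[:,2]<.014)];print("base",len(t),cv2.minEnclosingCircle((t[:,:2]*1000).astype(np.float32)))
for c,b in(("top",(250,180,325,250)),("side",(235,140,310,200))):
  dd=np.load(f"{c}0.npz")["d"]; P=np.array([px2w(c,x,y,d=dd[y,x]) for y in range(b[1],b[3]) for x in range(b[0],b[2]) if dd[y,x]>0])
  P=P[(np.hypot(P[:,0]-.457,P[:,1]+.195)<.07)]
  t=P[(P[:,2]>.055)&(P[:,2]<.07)];r=fit(t,.035);q=np.abs(np.hypot(t[:,0]-r.x[0],t[:,1]-r.x[1])-.035)<.008;print(c,len(t),fit(t[q],.035).x)
  t=P[(P[:,2]>.004)&(P[:,2]<.016)];print("base",len(t),cv2.minEnclosingCircle((t[:,:2]*1000).astype(np.float32)))
E
```

```text
714 0.09308108953994251
mouth [ 0.46496962 -0.37733916] 0.003050277683054735
ring 2256 [ 0.46059871 -0.19818191] [ 0.46049868 -0.19790406  0.06212407]
[ 0.46032519 -0.19747754]
base 4687 ((456.3729248046875, -219.0438995361328), 81.48526000976562)
top 276 [ 0.45857365 -0.1925463 ]
base 707 ((455.83380126953125, -195.09878540039062), 69.12932586669922)
side 258 [ 0.4585755  -0.19068553]
base 510 ((455.85760498046875, -193.2803955078125), 65.45808410644531)
```

```bash
sleep 0
```

```text
(no output)
```

View pics/w10z.png

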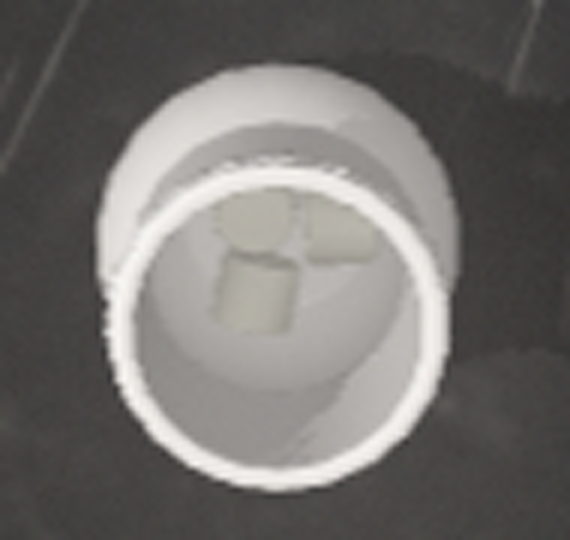

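```bash
python3 -m handwheel '0.01 -0.02 -0.08 0 0 0;0.01 -0.02 -0.16 0 0 0;0.01 -0.02 -0.24 0 0 0;0.01 -0.02 -0.24 0 0 0;0.01 -0.02 -0.24 0 0 0' -1
```

```text
t: 17.85
tool_pos: [0.4649, -0.3697, 0.1396]
orientation: [-1.802, -2.571, 0.001]
force: [0.2, -0.6, -0.2]
opening: 0.0931
```

```bash
python3 -m handwheel '-0.003 -0.021 -0.08 0 0 0;-0.003 -0.021 -0.16 0 0 0;-0.003 -0.021 -0.24 0 0 0;-0.003 -0.021 -0.275 0 0 0;-0.003 -0.021 -0.275 0 0 0' -1
python3 -m handwheel '0 0 0 0 0 0;0 0 0 0 0 0'
```

```text
t: 18.35
tool_pos: [0.4637, -0.3764, 0.0566]
orientation: [-1.803, -2.57, 0.001]
force: [-1.1, 0.9, -0.0]
opening: 0.0929
t: 18.55
tool_pos: [0.465, -0.3779, 0.0591]
orientation: [1.803, 2.57, -0.002]
force: [0.0, 0.9, 0.2]
opening: 0.0928
```

```bash
python3 -m handwheel '-0.003 0.006 -0.012 0 0 0;-0.003 0.006 -0.012 0 0 0;-0.003 0.006 -0.012 0 0 0;-0.003 0.006 -0.012 0 0 0;-0.003 0.006 -0.012 0 0 0' 1 35
python3 -m handwheel '0 0 0 0 0 0;0 0 0 0 0 0;0 0 0 0 0 0'
python3 - <<'E'
from h import *
s=robot.read_state();print(s["tool_pos"])
p,d,T,K=wcam(); save(p,"w11")
E
```

```text
t: 19.05
tool_pos: [0.4631, -0.3751, 0.0534]
orientation: [-1.804, -2.571, 0.001]
force: [1.8, -0.0, 0.5]
opening: 0.0577
t: 19.35
tool_pos: [0.4631, -0.3751, 0.0534]
orientation: [-1.804, -2.571, 0.002]
force: [0.5, -0.4, 1.0]
opening: 0.0555
[ 0.46306305 -0.37514766  0.05340079]
```

View pics/w11.png

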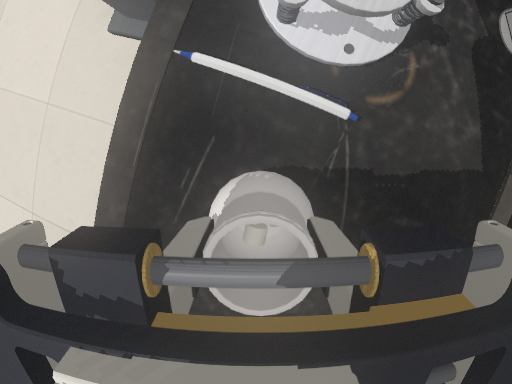

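```bash
python3 -m handwheel '0 0 0.03 0 0 0;0 0 0.1 0 0 0;0 0 0.2 0 0 0;0 0 0.3 0 0 0;0 0 0.37 0 0 0' - 50
python3 -m handwheel '0 0.03 0 0 0 0;0 0.08 0 0 0 0;0 0.13 0 0 0 0;0 0.17 0 0 0 0;0 0.17 0 0 0 0'
python3 - <<'E'
from h import *
from scipy.optimize import least_squares
s=robot.read_state();print(s["tool_pos"],s["opening"])
p,d,T,K=wcam(); save(p,"w12")
P=[]
for row in range(0,230):
    for c in range(120,420):
      if d[row,c]>0:
        th=np.hypot(c-K[0,2],row-K[1,2])/K[0,0]; o,v=wray(c,row,T,K); P.append(o+v*d[row,c]/np.cos(th))
P=np.array(P);P=P[np.hypot(P[:,0]-.459,P[:,1]+.194)<.07]
fit=lambda t,r0:least_squares(lambda v:np.hypot(t[:,0]-v[0],t[:,1]-v[1])-r0,t.mean(0)[:2],loss="soft_l1",f_scale=.001).x
t=P[(P[:,2]>.058)&(P[:,2]<.067)];r=np.array([.459,-.194])
for i in range(4):
  q=np.abs(np.hypot(t[:,0]-r[0],t[:,1]-r[1])-.035)<.007; r=fit(t[q],.035); print(q.sum(),r,t[q].mean(0))
h=np.hypot(t[q][:,0]-r[0],t[q][:,1]-r[1]);print(h.min(),h.max())
E
```

```text
t: 19.9
tool_pos: [0.4634, -0.3756, 0.1672]
orientation: [1.804, 2.57, -0.002]
force: [-0.5, -0.6, -1.5]
opening: 0.0556
t: 20.4
tool_pos: [0.4626, -0.3214, 0.163]
orientation: [-1.8, -2.571, 0.001]
force: [0.1, -0.3, -1.2]
opening: 0.0556
[ 0.46260109 -0.321413    0.162972  ] 0.05556612824269302
2578 [ 0.4600159  -0.19620729] [ 0.4596384  -0.19694528  0.0625026 ]
2648 [ 0.46026602 -0.19662903] [ 0.45970263 -0.19718648  0.06244762]
2647 [ 0.46028249 -0.19666634] [ 0.4597674  -0.19733547  0.06244955]
2646 [ 0.46028398 -0.19667005] [ 0.4597731  -0.19735046  0.06245052]
0.02852308913518025 0.04199566653544061
```

View pics/w12.png

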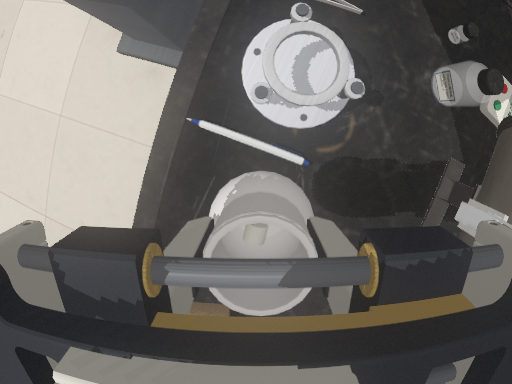

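```bash
python3 -m handwheel '0 0.06 0.01 0 0 0;-0.004 0.15 0.01 0 0 0;-0.008 0.26 0.01 0 0 0;-0.012 0.36 0.01 0 0 0;-0.012 0.41 0.01 0 0 0'
python3 -m handwheel '0 0.015 0 0 0 0;0 0.015 0 0 0 0;0 0.015 0 0 0 0'
```

```text
t: 20.95
tool_pos: [0.4592, -0.1988, 0.1673]
orientation: [-1.802, -2.572, 0.001]
force: [0.3, -0.1, -0.6]
opening: 0.0558
t: 21.25
tool_pos: [0.4595, -0.1975, 0.1675]
orientation: [-1.805, -2.571, 0.002]
force: [0.2, -0.9, -1.4]
opening: 0.0552
```

```bash
python3 - <<'E'
from h import *
s=robot.read_state();print(s["tool_pos"])
p,d,T,K=wcam(); save(p,"w13")
a,_=robot.read_camera("side");save(cv2.resize(a[100:220,200:350],None,fx=4,fy=4,interpolation=cv2.INTER_CUBIC),"s13")
E
```

```text
[ 0.45952822 -0.19752804  0.1674773 ]
```

View pics/s13.png

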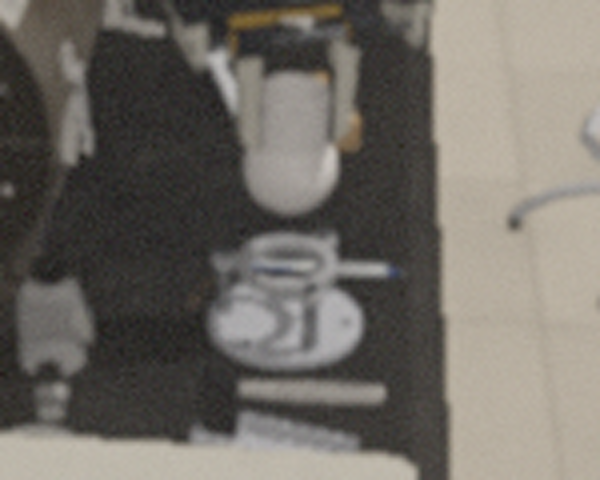

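View pics/w13.png

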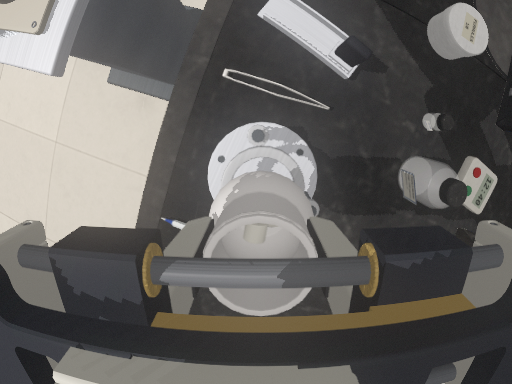

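```bash
python3 -m handwheel '0 0.01 -0.05 0 0 0;0 0.01 -0.1 0 0 0;0 0.01 -0.14 0 0 0;0 0.01 -0.165 0 0 0;0 0.01 -0.165 0 0 0'
python3 -m handwheel '0 0 0 0 0 0;0 0 0 0 0 0'
```

```text
t: 21.85
tool_pos: [0.4581, -0.193, 0.1156]
orientation: [-1.802, -2.568, 0.002]
force: [0.1, 0.5, -1.7]
opening: 0.0553
t: 22.05
tool_pos: [0.4599, -0.1939, 0.1185]
orientation: [1.804, 2.571, -0.001]
force: [-0.6, -0.1, -1.0]
opening: 0.0557
```

```bash
python3 -m handwheel '0 0 -0.01 0 0 0;0 0 -0.02 0 0 0;0 0 -0.03 0 0 0;0 0 -0.03 0 0 0;0 0 -0.03 0 0 0'
python3 -m handwheel '0 0 -0.005 0 0 0;0 0 -0.01 0 0 0;0 0 -0.015 0 0 0;0 0 -0.015 0 0 0;0 0 -0.015 0 0 0'
```

```text
t: 22.55
tool_pos: [0.4593, -0.1935, 0.1087]
orientation: [-1.804, -2.571, 0.002]
force: [0.0, 0.6, -2.0]
opening: 0.0555
t: 23.05
tool_pos: [0.4596, -0.1936, 0.1047]
orientation: [-1.804, -2.572, 0.001]
force: [-1.5, 1.8, 4.4]
opening: 0.0552
```

```bash
python3 -m handwheel '-0.003 0.004 -0.01 0 0 0;-0.003 0.004 -0.02 0 0 0;-0.003 0.004 -0.03 0 0 0;-0.003 0.004 -0.04 0 0 0;-0.003 0.004 -0.04 0 0 0'
python3 - <<'E'
from h import *
p,d,T,K=wcam(); save(p,"w14")
s=robot.read_state();print(s["tool_pos"],s["force"])
E
```

```text
t: 23.55
tool_pos: [0.4593, -0.1928, 0.0927]
orientation: [1.803, 2.571, -0.001]
force: [-0.3, 0.8, 8.2]
opening: 0.0558
[ 0.45929611 -0.19286167  0.09286629] [0.98878412 1.60193301 6.65486972]
```

```bash
python3 -m handwheel '0 0 -0.008 0 0 0;0 0 -0.016 0 0 0;0 0 -0.024 0 0 0;0 0 -0.025 0 0 0;0 0 -0.025 0 0 0'
python3 -m handwheel '0 0 0 0 0 0;0 0 0 0 0 0;0 0 0 0 0 0'
python3 - <<'E'
from h import *
p,d,T,K=wcam(); save(p,"w15")
F=[]
for i in range(6):
    F.append(robot.read_state()["force"]); a,ad=robot.read_camera("side") if i%2 else robot.read_camera("top")
    if i==0: tp,td=a,ad
print(np.mean(F,0))
save(cv2.resize(a[100:220,200:350],None,fx=4,fy=4,interpolation=cv2.INTER_CUBIC),"s15")
s=robot.read_state();print(s["tool_pos"],s["t"])
np.savez("last.npz",sp=a,sd=ad,wd=d,T=T,K=K)
# ring height from depth, all views
def ring(P,tag):
    h=np.hypot(P[:,0]-.459,P[:,1]+.193); q=(h>.036)&(h<.0395)&(P[:,2]>.03)&(P[:,2]<.075); z=P[q,2]; print(tag,q.sum(),np.percentile(z,[10,25,50,75,90]).round(4))
P=[]
for row in range(0,240):
  for c in range(150,380):
    if d[row,c]>0:
      th=np.hypot(c-K[0,2],row-K[1,2])/K[0,0]; o,v=wray(c,row,T,K); P.append(o+v*d[row,c]/np.cos(th))
ring(np.array(P),"wrist")
P=np.array([px2w("side",x,y,d=ad[y,x]) for y in range(110,210) for x in range(230,310) if ad[y,x]>0]); ring(P,"side")
# mouth top height
h=np.hypot(P[:,0]-.459,P[:,1]+.193); print("belly pts fit")
from scipy.optimize import least_squares
b=P[(h<.045)&(P[:,2]>.045)&(P[:,2]<.085)]
r=least_squares(lambda v:np.linalg.norm(b-v,axis=1)-.036,[.459,-.193,.06],loss="soft_l1",f_scale=.002);print(len(b),r.x)
E
```

```text
t: 24.1
tool_pos: [0.4594, -0.1929, 0.0857]
orientation: [1.804, 2.57, -0.001]
force: [-0.1, 1.6, 10.9]
opening: 0.0556
t: 24.4
tool_pos: [0.4594, -0.1929, 0.0858]
orientation: [1.803, 2.57, -0.001]
force: [0.4, 2.5, 9.7]
opening: 0.0551
[-0.43792595  1.33431698  9.16669634]
[ 0.45934733 -0.19289318  0.08578462] 24.75
wrist 448 [0.0368 0.041  0.0422 0.0428 0.0433]
side 62 [0.0359 0.0381 0.0424 0.0477 0.0667]
belly pts fit
251 [ 0.45826898 -0.19551422  0.06024031]
```

View pics/s15.png

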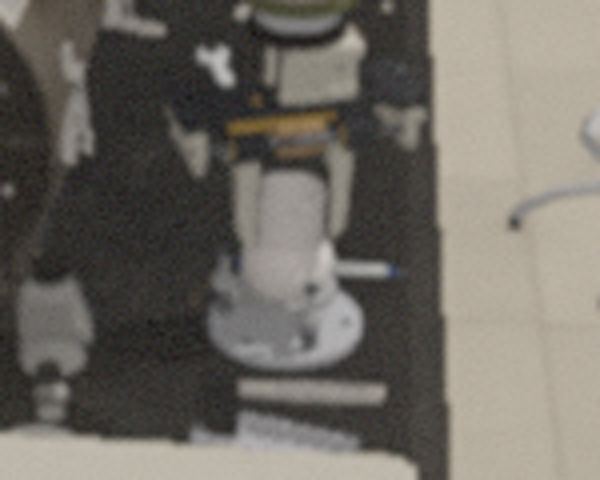

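View pics/w15.png

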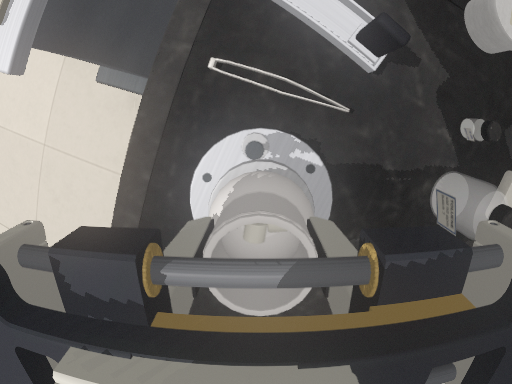

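```bash
python3 - <<'E'
from plant import robot
print(robot.close_job()); s=robot.read_state(); print(s["t"],s["tool_pos"],s["force"],s["opening"])
E
```

```text
the job is handed in; nothing more can be done
None
the job is handed in; nothing more can be done
```

The task is done and handed in at about t = 25 s of the 72 s allowed; no verdict is reported.

- **Pouring:** I gripped the tray by its tab, carried it level and tipped it over the flask. The pellets started to creep at about 17°, and all three were off by 36°. The wrist picture showed three pellets in the flask and the tray empty.
- **Tray:** I set it back level within about 2 mm of where it started. The depth image showed its wall tops flat.
- **Flask:** I gripped it by the neck (opening 55.5 mm), seated it in the silver cradle's ring and pressed it down, still holding it at hand-in.
    - By depth, the ring's top face went from 62.5 mm to about 42.5 mm, so it sank about 20 mm.
    - The upward force of about 9.2 N plus the flask's 1.7 N weight gives about 10.9 N, against the 11 N expected at 20 mm.
    - The tool moved down about 19.5 mm from the seated height.

**Disagreements:** Before seating, the cameras differed by up to 6 mm in y on the ring's centre. The side forces stayed small (about 1.3 N), so the flask is well seated. The last side-camera reading of the ring's height was scattered because the ring was partly hidden, though its median of 42.4 mm matched. I saw no bystander moved in the pictures.

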